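# Make up the basket weaver's kit tray

## Robot

A 6-joint arm with a two-finger parallel gripper is mounted at the origin on the work surface. World frame = base frame: x ahead of the robot, y to its left, z up, the work surface at z = 0. Lengths are in m, angles in degrees, forces in N, time in s.
With the tool pointing down it reaches from about 0.35 to 0.875 m from the base axis. Payload 4.2 kg.
Tool frame: the origin (TCP) lies midway between the tips of the shut fingers; the grasp point (between the pads) lies 19 mm behind it; z points along the fingers, y is the line along which they close (so a half turn about z gives the same grasp; the last joint's range is limited). The gripper opens to 87 mm and grips with 3 to 60 N. Pads are 19 mm wide; open, the fingers measure 117 mm over their backs; the gripper's body (75 mm by 190 mm) begins 51 mm behind the grasp point.
Start: joints at [86.494, 22.042, 0.453, 0, -68.411, -14.817], TCP at [0.196, 0.593, 0.223] pointing down, gripper open.
Joint ranges: [-179.83, 179.83], [-69.29, 118.12], [-61.27, 80.66], [-181.25, 117.63], [-171.15, -9.14], [-177.46, 177.46]. Speed limits (degrees/s): [159.86, 159.86, 180, 180, 180, 180].

## Interface

Orientations are given as a 3x3 rotation matrix whose columns are the frame's x, y, z axes.
In Python, from station import * gives the robot as it stands. The module is installed in compiled form; this text tells all that it offers.
- The arm moves only by the tool servo_tool, never from a script. Its argument "deltas" is a list of rows, each an object of numbers: "tx", "ty", "tz": the shift along the tool's x, y, z in mm; "ax", "ay", "az": the turn, a rotation vector about the tool's x, y, z in rad; "claw": the finger opening in mm, from 0 to 87. In form: [{"tx": .., "ty": .., "tz": .., "ax": .., "ay": .., "az": .., "claw": ..}, ...]. A call has 1 to 12 rows; each row is the pose to reach, as a shift and turn from the pose commanded when the call began, along the tool's axes at that moment; what a row does not reach only later rows make up. A row lasts 1/12 s, in which the tool goes at most 41.7 mm and 7.16 degrees, less where a joint would pass 70% of its speed; a pose out of reach is approached as far as the arm can. A call with a gripper value outside its range is refused whole. The fingers move at their own pace and stop on an object; the grip force is fixed at half the most. Time passes only in rows, so rows that repeat a pose let the fingers close. It gives the time, the measured TCP pose, the force, the opening and the grip force at its end, in the units of the state.
- sense(): the state, without advancing time (a new reading comes with each control period).
- capture(name): name is "scene" or "top" or "wrist"; returns the picture (400x640x3 uint8, blue, green, red); there is no depth.
- calibration(name): a dict with "fx", "fy", "cx", "cy" (pixels), "cam_to_world" (4x4, takes a point from camera to world coordinates); the wrist camera has in their place "hand_eye" (4x4, takes a point from camera to tool coordinates, whose origin is the TCP and whose axes are the flange's). Camera axes: x right, y down, z forward; pixel columns grow to the right and rows downward; lengths in m; the calibration is good to about 2 mm. A picture is of the moment at which its call begins: read the wrist's pose just before it. calibration takes no time and is no camera call.
- finish_job(): hands the job in; it is judged then, once.
Trained networks look in the newest picture that a camera, given by its name, has taken for a name from the list of things; names that differ only in an ending like _2 or _b are one class to them, and where a whole thing is asked for, a point or a joint stands for the part that bears it (a point fixed in the world has none). Each returns a list of dicts, best first, with "confidence" (0 to 1); they miss things now and then, are a little off and sometimes report something else, mostly with a low value. They report only what shows in the picture. A call takes as long as a camera call. They do not tell look-alikes from the thing itself.
- recognise(label, camera): "xyz" ([x, y, z] in m, in the coordinates of the camera as it stood for that picture, good to about 4 mm: the middle of the surface that is visible of it).
- trace(label, camera): "mask" (400x640 bool, what is visible of it).
The state is a dict: "time_s": time; "joints": joint angles; "joint_velocities": joint speeds; "effort": joint torques, N m; "tcp_pos": TCP position; "ee_rot": TCP orientation; "wrist_force": force on the tool from outside, world axes, zero at the start; "moment": the same for the moment, N m; "gripper_width": opening from 0.0 (shut) to 1.0 (fully open); "gripper_force": force on a finger pad.
Only numpy, scipy, OpenCV 4.12 (cv2) and the standard library are available. Lean on these libraries where they do the work, as an engineer would, in place of code of your own. Each camera call takes 0.05 s, during which the arm holds its last target. There are 200 camera calls.

## Task

Make up the kit in the tray for the next basket: lay the wider bamboo hoop flat in the round dish, stand the bamboo tube that is open right through in the square dish, and lay the slotted gauge block, slots up, in the long dish. Leave the narrower hoop, the tube closed by a node and the plain block standing where they are.

Things in the scene. Friction and masses are not known exactly. Their poses are not given: they have to be found in the camera images.
- tray: Shallow open wooden tray, 312 (its x) x 136 (its y) x 16 mm high, fixed to the bench. Origin: centre of its underside, on the bench. Its 5 mm thick floor carries the three grey dishes in one row along its x axis, in any order, 100 mm from centre to centre; they do not move.
- round_dish: Round grey dish, outside diameter 96 mm, inside 90 mm, 14 mm high, floor 4 mm thick (10 mm deep). Fixed in the tray. Origin: centre of its underside, 5 mm above the bench; z up. Its rim is 19 mm above the bench.
- square_dish: Square grey dish, 78 x 78 mm outside, 70 x 70 mm inside, 14 mm high, floor 4 mm thick (10 mm deep). Fixed in the tray. Origin: centre of its underside, 5 mm above the bench; sides along its x and y (the tray's).
- trough: Long grey dish, 62 (its x) x 120 (its y) mm outside, 54 x 112 mm inside, 14 mm high, floor 4 mm thick (10 mm deep). Fixed in the tray, its length across the tray (along its y, the tray's y). Origin: centre of its underside, 5 mm above the bench.
- wide_hoop: The wider of two bamboo hoops lying flat on the bench: outside diameter 60 mm, inside 48 mm, 26 mm high, about 30 g. Origin: centre of its underside; z is its axis, up.
- narrow_hoop: Look-alike, stays: the narrower bamboo hoop, outside diameter 42 mm, inside 31 mm, 26 mm high. Origin: centre of its underside; z up.
- open_tube: Bamboo tube standing on end, outside diameter 34 mm, bore 24 mm, 55 mm high, about 40 g, open right through: from above one looks down its bore to the bench. Origin: centre of its underside; z is its axis, up.
- closed_tube: Look-alike, stays: bamboo tube of the same size (34 mm diameter, 55 mm high), its bore closed by a brown bamboo node 2 mm below the top, and a thin brown ring around its outside at mid-height. Origin: centre of its underside; z up.
- slotted_gauge: Dark hardwood gauge block lying on the bench, 28 (its x) x 90 (its y) x 28 mm high, about 70 g, with four slots, each 10 mm wide and 12 mm deep, sawn across its top, leaving five teeth, one of them at the middle. Origin: centre of its underside; z up (slots up), y along its length.
- plain_block: Look-alike, stays: plain dark hardwood block of the same size (28 x 90 x 28 mm), top flat without slots. Origin: centre of its underside; z up, y along its length.
Mind the look-alikes: they are no part of the job. Leave any red look-alike of the wide_hoop alone.

How it is judged:
By the outcome, as a careful person would: the job done as asked, in the order asked, and still so for the second after the job is handed in, with the robot touching nothing.
It also fails if it takes over 102 s, if anything falls off the work surface, if the arm or the gripper's body presses on something with over 40 N, if the wrist force passes 120 N, or if a joint passes its speed limit or range.

## Working session

There is one attempt and no reset: what is moved stays moved. The work goes in short steps, Python scripts to look and compute and a tool call to move; the robot and the scene stay as the last step left them, time stands still between calls to the robot, and variables do not carry over. Pictures are saved under pics/ and viewed, at most 14 in all, crops included, and the job is handed in when it is done.

Besides the shell and the picture viewer there is one more tool, called after "Call:" as a command line: name --argument value ..., lists and objects as JSON in quotes. servo_tool: Moves the arm, as the interface text tells. Its arguments: {"type":"object","properties":{"deltas":{"type":"array","items":{"type":"object","properties":{"tx":{"type":"number"},"ty":{"type":"number"},"tz":{"type":"number"},"ax":{"type":"number"},"ay":{"type":"number"},"az":{"type":"number"},"claw":{"type":"number"}}}}},"required":["deltas"]}

```bash
mkdir -p pics; cat > h.py <<'E'
from station import *
import numpy as np, cv2
def cam(name):
    c=calibration(name)
    if 'cam_to_world' in c: T=np.array(c['cam_to_world'])
    else:
        s=sense(); W=np.eye(4); W[:3,:3]=s['ee_rot']; W[:3,3]=s['tcp_pos']; T=W@np.array(c['hand_eye'])
    return c,T
def px2w(name,u,v,z):
    c,T=cam(name); d=T[:3,:3]@np.array([(u-c['cx'])/c['fx'],(v-c['cy'])/c['fy'],1]); o=T[:3,3]
    return o+d*(z-o[2])/d[2]
def w2px(name,p):
    c,T=cam(name); q=np.linalg.inv(T)@np.append(p,1); return np.array([c['fx']*q[0]/q[2]+c['cx'],c['fy']*q[1]/q[2]+c['cy']])
E
python3 - <<'E'
from h import *
for n in ['top','scene']:
    im=capture(n); cv2.imwrite(f'pics/{n}0.png',im); print(n,np.round(cam(n)[1],3).tolist(),calibration(n)['fx'])
    if n=='top':
        T=cam(n)[1]
        for l in ['tray','round_dish','square_dish','trough','wide_hoop','narrow_hoop','open_tube','closed_tube','slotted_gauge','plain_block']:
            for r in recognise(l,n)[:3]:
                p=(T@np.append(r['xyz'],1))[:3]; print(l,round(r['confidence'],2),p.round(3),w2px(n,p).round())
s=sense();print(s['time_s'],s['tcp_pos'],np.round(s['ee_rot'],3).tolist(),s['gripper_width'])
E
```

```text
top [[0.026, -0.982, 0.187, 0.218], [-1.0, -0.026, 0.002, -0.024], [0.003, -0.187, -0.982, 1.178], [0.0, 0.0, 0.0, 1.0]] 447.77478458599734
tray 0.61 [0.526 0.201 0.005] [235. 159.]
round_dish 0.96 [0.438 0.225 0.012] [224. 190.]
square_dish 0.98 [0.633 0.19  0.009] [241. 121.]
trough 0.87 [0.53  0.208 0.006] [233. 157.]
wide_hoop 0.75 [ 0.266 -0.278  0.028] [416. 260.]
wide_hoop 0.7 [ 0.369 -0.223  0.028] [394. 220.]
wide_hoop 0.69 [ 0.455 -0.146  0.026] [364. 186.]
narrow_hoop 0.51 [0.447 0.012 0.025] [304. 188.]
open_tube 0.59 [ 0.468 -0.316  0.038] [430. 183.]
open_tube 0.57 [ 0.455 -0.147  0.026] [365. 187.]
closed_tube 0.54 [ 0.614 -0.026  0.054] [320. 124.]
slotted_gauge 0.66 [ 0.607 -0.336  0.026] [435. 133.]
plain_block 0.85 [ 0.617 -0.165  0.025] [372. 128.]
plain_block 0.5 [ 0.606 -0.336  0.024] [435. 134.]
scene [[-0.425, 0.571, -0.702, 1.102], [0.905, 0.28, -0.319, 0.25], [0.014, -0.772, -0.636, 0.652], [0.0, 0.0, 0.0, 1.0]] 410.14398550191873
0.6 [0.19643946 0.59331181 0.22255817] [[0.949, -0.314, -0.0], [-0.314, -0.949, 0.0], [-0.0, -0.0, -1.0]] 0.9988154406730536
```

View pics/top0.png

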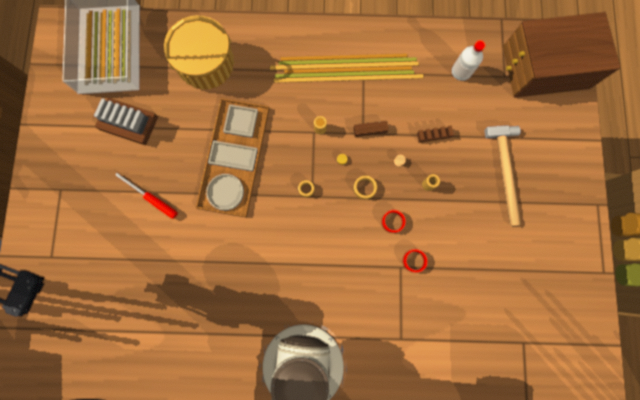

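View pics/scene0.png

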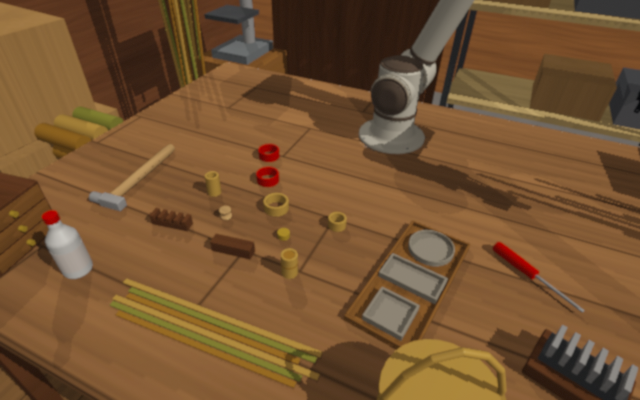

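Top view: the wide-hoop candidates are the bamboo hoop (366,187), the narrow one (306,188) and the red ones (394,221) and (415,261). The tubes are at (320,123) and (432,181), with small odds at (343,159) and (400,160). The blocks are (371,129), plain, and (435,134), toothed. In the dish row, square is (241,121), trough (233,156) and round (225,191). I'm choosing 366,187; 432,181 (bore to be checked); and 435,134. Next is the close crop.

```bash
python3 - <<'E'
from h import *
a=cv2.imread('pics/top0.png')[110:205,290:460]; b=cv2.imread('pics/scene0.png')[160:285,145:355]
a=cv2.resize(a,(640,358),interpolation=cv2.INTER_CUBIC);b=cv2.resize(b,(640,381),interpolation=cv2.INTER_CUBIC)
cv2.imwrite('pics/c1.png',cv2.resize(np.vstack([a,b]),(519,600)))
im=capture('top')
for l in ['wide_hoop','narrow_hoop','open_tube','closed_tube','slotted_gauge','plain_block','tray','round_dish','square_dish','trough']:
  for r in trace(l,'top')[:4]:
    m=r['mask'].astype(np.uint8); c,_=max([(c,cv2.contourArea(c)) for c in cv2.findContours(m,0,2)[0]],key=lambda t:t[1])
    h={'tray':.014,'round_dish':.017,'square_dish':.017,'trough':.017,'open_tube':.05,'closed_tube':.05}.get(l,.026)
    w=np.array([px2w('top',*p[0],h)[:2]*1000 for p in c],np.float32)
    print(l,round(r['confidence'],2),np.round(cv2.boundingRect(c)),np.round(cv2.minAreaRect(w)[0]),np.round(cv2.minAreaRect(w)[1]),round(cv2.minAreaRect(w)[2],1))
E
```

```text
wide_hoop 0.65 [382 209  25  24] [ 367. -222.] [59. 62.] 26.7
wide_hoop 0.6 [354 176  23  23] [ 454. -148.] [59. 58.] 0.6
wide_hoop 0.55 [403 249  24  23] [ 268. -275.] [55. 59.] 1.5
narrow_hoop 0.52 [298 180  16  17] [447.   8.] [43. 39.] 1.6
open_tube 0.65 [422 174  17  17] [ 465. -313.] [31. 47.] 45.7
closed_tube 0.45 [313 115  15  21] [613. -25.] [55. 37.] 1.6
slotted_gauge 0.64 [417 125  37  18] [ 605. -334.] [ 37. 100.] 10.0
slotted_gauge 0.22 [314 116  14  18] [623. -27.] [48. 35.] 1.6
plain_block 0.79 [354 121  34  16] [ 615. -160.] [35. 91.] 9.6
tray 0.88 [196  99  73 118] [534. 206.] [139. 314.] 81.0
round_dish 0.97 [207 173  37  37] [434. 222.] [97. 95.] 35.9
square_dish 0.77 [223 104  35  33] [631. 193.] [85. 87.] 82.1
trough 0.72 [209 141  48  30] [533. 207.] [123.  67.] 81.9
```

View pics/c1.png

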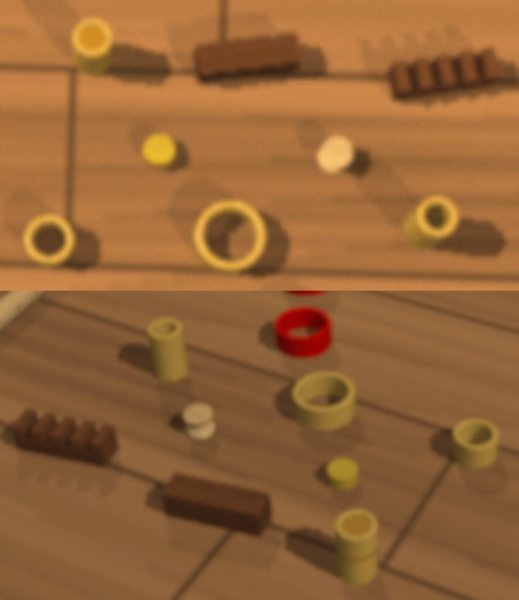

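The crop confirms the choices. The tube at 432,181 shows an open bore, while the one at 320,123 has the brown node and ring. The gauge at 435,134 is toothed, and the hoop at 366,187 is the wide bamboo one.

```bash
cat >> h.py <<'E'
def mv(x,y,z,yaw):
    s=sense(); R=np.array(s['ee_rot']); p=np.array(s['tcp_pos']); d=R.T@(np.array([x,y,z])-p)*1000
    c,n=np.cos(np.radians(yaw)),np.sin(np.radians(yaw)); G=np.array([[c,n,0],[n,-c,0],[0,0,-1]])
    r=cv2.Rodrigues(R.T@G)[0].ravel(); print('t',d.round(1),'a',r.round(4),'rows>=',round(max(np.linalg.norm(d)/41.7,np.degrees(np.linalg.norm(r))/7.16),1))
E
python3 - <<'E'
from h import *
print(np.round(calibration('wrist')['hand_eye'],3).tolist(),calibration('wrist')['fx'])
mv(.455,-.147,.2,-90)
E
```

```text
[[-0.0, -0.956, -0.292, 0.081], [1.0, -0.001, 0.001, -0.0], [-0.001, -0.292, 0.956, -0.163], [0.0, 0.0, 0.0, 1.0]] 302.69241157826303
t [478.2 621.5  22.6] a [ 0.    -0.     1.251] rows>= 18.8
```

Call:
servo_tool --deltas '[{"tx": 478, "ty": 621, "tz": 22, "az": 1.25, "claw": 87}, {"tx": 478, "ty": 621, "tz": 22, "az": 1.25, "claw": 87}, {"tx": 478, "ty": 621, "tz": 22, "az": 1.25, "claw": 87}, {"tx": 478, "ty": 621, "tz": 22, "az": 1.25, "claw": 87}, {"tx": 478, "ty": 621, "tz": 22, "az": 1.25, "claw": 87}, {"tx": 478, "ty": 621, "tz": 22, "az": 1.25, "claw": 87}, {"tx": 478, "ty": 621, "tz": 22, "az": 1.25, "claw": 87}, {"tx": 478, "ty": 621, "tz": 22, "az": 1.25, "claw": 87}, {"tx": 478, "ty": 621, "tz": 22, "az": 1.25, "claw": 87}, {"tx": 478, "ty": 621, "tz": 22, "az": 1.25, "claw": 87}, {"tx": 478, "ty": 621, "tz": 22, "az": 1.25, "claw": 87}, {"tx": 478, "ty": 621, "tz": 22, "az": 1.25, "claw": 87}]'

```text
schema error: expected keys tx, ty, tz, ax, ay, az, claw
```

```bash
python3 - <<'E'
from h import *
s=sense();print(s['time_s'],s['tcp_pos'],np.array(s['wrist_force']).round(1))
mv(.455,-.147,.2,-90)
E
```

```text
1.15 [0.19647579 0.59329199 0.2225305 ] [ 0.1 -0.2  0.3]
t [478.2 621.5  22.6] a [ 0.    -0.     1.251] rows>= 18.8
```

All keys are needed.

Call:
servo_tool --deltas '[{"tx": 478, "ty": 621, "tz": 22, "ax": 0, "ay": 0, "az": 1.25, "claw": 87}, {"tx": 478, "ty": 621, "tz": 22, "ax": 0, "ay": 0, "az": 1.25, "claw": 87}, {"tx": 478, "ty": 621, "tz": 22, "ax": 0, "ay": 0, "az": 1.25, "claw": 87}, {"tx": 478, "ty": 621, "tz": 22, "ax": 0, "ay": 0, "az": 1.25, "claw": 87}, {"tx": 478, "ty": 621, "tz": 22, "ax": 0, "ay": 0, "az": 1.25, "claw": 87}, {"tx": 478, "ty": 621, "tz": 22, "ax": 0, "ay": 0, "az": 1.25, "claw": 87}, {"tx": 478, "ty": 621, "tz": 22, "ax": 0, "ay": 0, "az": 1.25, "claw": 87}, {"tx": 478, "ty": 621, "tz": 22, "ax": 0, "ay": 0, "az": 1.25, "claw": 87}, {"tx": 478, "ty": 621, "tz": 22, "ax": 0, "ay": 0, "az": 1.25, "claw": 87}, {"tx": 478, "ty": 621, "tz": 22, "ax": 0, "ay": 0, "az": 1.25, "claw": 87}, {"tx": 478, "ty": 621, "tz": 22, "ax": 0, "ay": 0, "az": 1.25, "claw": 87}, {"tx": 478, "ty": 621, "tz": 22, "ax": 0, "ay": 0, "az": 1.25, "claw": 87}]'

```text
time_s: 2.15
tcp_pos: [0.3615, 0.1196, 0.2091]
ee_rot: [[0.002, -1.0, 0.001], [-1.0, -0.002, 0.001], [-0.001, -0.001, -1.0]]
wrist_force: [1.2, 0.0, -0.4]
gripper_width: 1.001
gripper_force: 0.0
```

```bash
python3 - <<'E'
from h import *
s=sense();print(s['time_s'],s['tcp_pos'],np.array(s['wrist_force']).round(1))
mv(.455,-.147,.2,-90)
E
```

```text
2.15 [0.36147955 0.11964295 0.20907324] [ 1.2  0.  -0.4]
t [266.8 -93.    8.9] a [-0.0014  0.0011  0.0019] rows>= 6.8
```

Call:
servo_tool --deltas '[{"tx": 267, "ty": -93, "tz": 9, "ax": 0, "ay": 0, "az": 0, "claw": 87}, {"tx": 267, "ty": -93, "tz": 9, "ax": 0, "ay": 0, "az": 0, "claw": 87}, {"tx": 267, "ty": -93, "tz": 9, "ax": 0, "ay": 0, "az": 0, "claw": 87}, {"tx": 267, "ty": -93, "tz": 9, "ax": 0, "ay": 0, "az": 0, "claw": 87}, {"tx": 267, "ty": -93, "tz": 9, "ax": 0, "ay": 0, "az": 0, "claw": 87}, {"tx": 267, "ty": -93, "tz": 9, "ax": 0, "ay": 0, "az": 0, "claw": 87}, {"tx": 267, "ty": -93, "tz": 9, "ax": 0, "ay": 0, "az": 0, "claw": 87}, {"tx": 267, "ty": -93, "tz": 9, "ax": 0, "ay": 0, "az": 0, "claw": 87}, {"tx": 267, "ty": -93, "tz": 9, "ax": 0, "ay": 0, "az": 0, "claw": 87}, {"tx": 267, "ty": -93, "tz": 9, "ax": 0, "ay": 0, "az": 0, "claw": 87}]'

```text
time_s: 2.98
tcp_pos: [0.4542, -0.1454, 0.1993]
ee_rot: [[0.0, -1.0, -0.001], [-1.0, -0.0, 0.0], [-0.0, 0.001, -1.0]]
wrist_force: [0.2, -0.2, -0.7]
gripper_width: 0.998
gripper_force: 0.0
```

```bash
cat >> h.py <<'E'
def look(label,fn,ztop,near):
    T=cam('wrist')[1]; im=capture('wrist'); cv2.imwrite('pics/'+fn,im)
    for r in trace(label,'wrist')[:4]:
        m=r['mask'].astype(np.uint8); c=max(cv2.findContours(m,0,2)[0],key=cv2.contourArea)
        w=np.array([px2w('wrist',*p[0],ztop)[:2]*1000 for p in c],np.float32)
        a=cv2.minAreaRect(w); ci=cv2.minEnclosingCircle(w)
        print(label,round(r['confidence'],2),cv2.boundingRect(c),'rect',np.round(a[0],1),np.round(a[1],1),round(a[2],1),'circ',np.round(ci[0],1),round(ci[1],1))
E
python3 - <<'E'
from h import *
s=sense();print(s['time_s'],s['tcp_pos'])
look('wide_hoop','w1.png',.026,0)
mv(.455,-.147,.2,-90)
E
```

```text
2.9833 [ 0.45423177 -0.14538118  0.19934604]
wide_hoop 0.96 (370, 85, 59, 58) rect [ 370.5 -224.4] [61.9 58.3] 2.9 circ [ 370.4 -224.7] 31.4
wide_hoop 0.87 (292, 155, 53, 53) rect [ 456.8 -151. ] [59.3 60.3] 0.1 circ [ 456.5 -151. ] 31.3
wide_hoop 0.7 (463, 25, 72, 66) rect [ 273.7 -278.9] [70.9 60. ] 0.1 circ [ 274.  -278.3] 35.9
t [ 2.5 -0.7 -0.3] a [-0.0002  0.0002  0.0025] rows>= 0.1
```

View pics/w1.png

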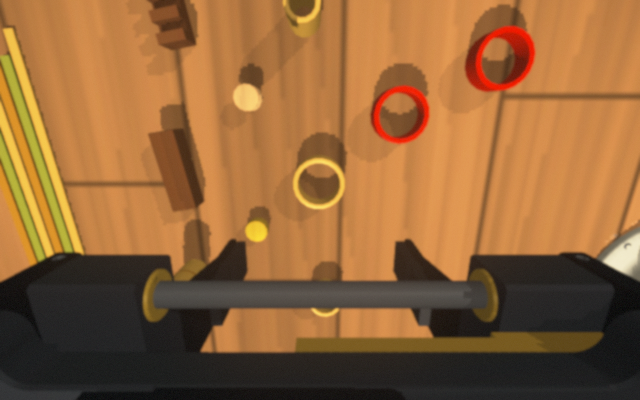

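The wide bamboo hoop shows at (319,183), centre about (456,-150) mm with a radius of about 30. The red hoops are clear of the fingers, so I'm descending.

Call:
servo_tool --deltas '[{"tx": 3, "ty": -1, "tz": 40, "ax": 0, "ay": 0, "az": 0, "claw": 87}, {"tx": 4, "ty": -2, "tz": 80, "ax": 0, "ay": 0, "az": 0, "claw": 87}, {"tx": 4, "ty": -2, "tz": 120, "ax": 0, "ay": 0, "az": 0, "claw": 87}, {"tx": 4, "ty": -2, "tz": 150, "ax": 0, "ay": 0, "az": 0, "claw": 87}, {"tx": 4, "ty": -2, "tz": 175, "ax": 0, "ay": 0, "az": 0, "claw": 87}, {"tx": 4, "ty": -2, "tz": 187, "ax": 0, "ay": 0, "az": 0, "claw": 87}, {"tx": 4, "ty": -2, "tz": 187, "ax": 0, "ay": 0, "az": 0, "claw": 87}, {"tx": 4, "ty": -2, "tz": 187, "ax": 0, "ay": 0, "az": 0, "claw": 50}, {"tx": 4, "ty": -2, "tz": 187, "ax": 0, "ay": 0, "az": 0, "claw": 50}, {"tx": 4, "ty": -2, "tz": 187, "ax": 0, "ay": 0, "az": 0, "claw": 50}, {"tx": 4, "ty": -2, "tz": 187, "ax": 0, "ay": 0, "az": 0, "claw": 50}, {"tx": 4, "ty": -2, "tz": 187, "ax": 0, "ay": 0, "az": 0, "claw": 50}]'

```text
time_s: 4.08
tcp_pos: [0.4572, -0.1493, 0.0136]
ee_rot: [[0.001, -1.0, 0.002], [-1.0, -0.001, 0.0], [-0.0, -0.002, -1.0]]
wrist_force: [-0.9, -1.0, -0.1]
gripper_width: 0.706
gripper_force: 0.1
```

Call:
servo_tool --deltas '[{"tx": 0, "ty": 0, "tz": 0, "ax": 0, "ay": 0, "az": 0, "claw": 50}, {"tx": 0, "ty": 0, "tz": 0, "ax": 0, "ay": 0, "az": 0, "claw": 50}, {"tx": 0, "ty": 0, "tz": 0, "ax": 0, "ay": 0, "az": 0, "claw": 50}]'

```text
time_s: 4.33
tcp_pos: [0.4571, -0.1494, 0.0135]
ee_rot: [[0.001, -1.0, 0.001], [-1.0, -0.001, -0.0], [0.0, -0.001, -1.0]]
wrist_force: [-1.3, 1.7, 6.4]
gripper_width: 0.683
gripper_force: 30.0
```

Call:
servo_tool --deltas '[{"tx": 0, "ty": 0, "tz": -25, "ax": 0, "ay": 0, "az": 0, "claw": 50}, {"tx": 0, "ty": 0, "tz": -60, "ax": 0, "ay": 0, "az": 0, "claw": 50}, {"tx": -30, "ty": 2, "tz": -85, "ax": 0, "ay": 0, "az": 0, "claw": 50}, {"tx": -70, "ty": 4, "tz": -90, "ax": 0, "ay": 0, "az": 0, "claw": 50}, {"tx": -110, "ty": 6, "tz": -90, "ax": 0, "ay": 0, "az": 0, "claw": 50}, {"tx": -150, "ty": 9, "tz": -90, "ax": 0, "ay": 0, "az": 0, "claw": 50}, {"tx": -190, "ty": 11, "tz": -90, "ax": 0, "ay": 0, "az": 0, "claw": 50}, {"tx": -230, "ty": 14, "tz": -90, "ax": 0, "ay": 0, "az": 0, "claw": 50}, {"tx": -270, "ty": 17, "tz": -90, "ax": 0, "ay": 0, "az": 0, "claw": 50}, {"tx": -310, "ty": 20, "tz": -90, "ax": 0, "ay": 0, "az": 0, "claw": 50}, {"tx": -350, "ty": 22, "tz": -90, "ax": 0, "ay": 0, "az": 0, "claw": 50}, {"tx": -371, "ty": 22, "tz": -90, "ax": 0, "ay": 0, "az": 0, "claw": 50}]'

```text
time_s: 5.33
tcp_pos: [0.4342, 0.2254, 0.1029]
ee_rot: [[0.004, -1.0, 0.002], [-1.0, -0.004, 0.001], [-0.001, -0.002, -1.0]]
wrist_force: [0.2, 0.4, 0.2]
gripper_width: 0.679
gripper_force: 30.0
```

Call:
servo_tool --deltas '[{"tx": 0, "ty": 0, "tz": 0, "ax": 0, "ay": 0, "az": 0, "claw": 50}, {"tx": 0, "ty": 0, "tz": 0, "ax": 0, "ay": 0, "az": 0, "claw": 50}]'

```text
time_s: 5.5
tcp_pos: [0.4338, 0.2223, 0.1022]
ee_rot: [[0.003, -1.0, -0.001], [-1.0, -0.003, -0.0], [0.0, 0.001, -1.0]]
wrist_force: [0.0, -0.8, -0.4]
gripper_width: 0.674
gripper_force: 30.0
```

```bash
python3 - <<'E'
from h import *
s=sense();print(s['time_s'],s['tcp_pos'],s['gripper_width'],s['gripper_force'])
look('round_dish','w2.png',.019,0)
look('tray','w2.png',.016,0)
look('wide_hoop','w2.png',s['tcp_pos'][2]+.0125,0)
mv(.435,.222,.024,-90)
E
```

```text
5.5 [0.43383827 0.22234116 0.10223947] 0.6743394378660383 29.99969892203808
round_dish 0.89 (265, 152, 112, 83) rect [433.5 205.1] [70.9 95.3] 89.3 circ [433.7 217.2] 48.4
tray 0.81 (3, 81, 397, 181) rect [533.6 204.5] [136.6 312.3] 81.5 circ [533.7 205. ] 169.0
wide_hoop 0.73 (267, 202, 107, 79) rect [435.1 206.8] [59.  45.7] 0.8 circ [434.9 214.7] 31.2
wide_hoop 0.61 (3, 81, 397, 180) rect [494.4 179.3] [ 83.  189.4] 81.7 circ [494.8 179.3] 102.2
t [-1.6 -0.7 78.6] a [ 0.0002 -0.0001 -0.0007] rows>= 1.9
```

View pics/w2.png

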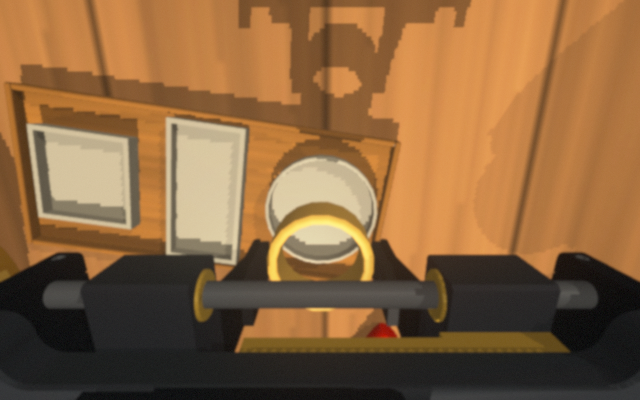

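The hoop is level in the fingers and the round dish is ahead at (320,208), centre about (434.5,219.5). I'm lowering it into the dish.

Call:
servo_tool --deltas '[{"tx": 3, "ty": 0, "tz": 30, "ax": 0, "ay": 0, "az": 0, "claw": 50}, {"tx": 3, "ty": 0, "tz": 55, "ax": 0, "ay": 0, "az": 0, "claw": 50}, {"tx": 3, "ty": 0, "tz": 70, "ax": 0, "ay": 0, "az": 0, "claw": 50}, {"tx": 3, "ty": 0, "tz": 77, "ax": 0, "ay": 0, "az": 0, "claw": 50}, {"tx": 3, "ty": 0, "tz": 78, "ax": 0, "ay": 0, "az": 0, "claw": 50}, {"tx": 3, "ty": 0, "tz": 78, "ax": 0, "ay": 0, "az": 0, "claw": 50}, {"tx": 3, "ty": 0, "tz": 78, "ax": 0, "ay": 0, "az": 0, "claw": 80}, {"tx": 3, "ty": 0, "tz": 78, "ax": 0, "ay": 0, "az": 0, "claw": 80}, {"tx": 3, "ty": 0, "tz": 78, "ax": 0, "ay": 0, "az": 0, "claw": 80}, {"tx": 3, "ty": 0, "tz": 78, "ax": 0, "ay": 0, "az": 0, "claw": 80}]'

```text
time_s: 6.63
tcp_pos: [0.4346, 0.2189, 0.0253]
ee_rot: [[0.001, -1.0, 0.001], [-1.0, -0.001, 0.001], [-0.001, -0.001, -1.0]]
wrist_force: [0.0, 0.1, -1.1]
gripper_width: 0.879
gripper_force: 0.0
```

Call:
servo_tool --deltas '[{"tx": 0, "ty": 0, "tz": -35, "ax": 0, "ay": 0, "az": 0, "claw": 80}, {"tx": 0, "ty": 0, "tz": -75, "ax": 0, "ay": 0, "az": 0, "claw": 80}, {"tx": 20, "ty": -1, "tz": -110, "ax": 0, "ay": 0, "az": 0, "claw": 80}, {"tx": 50, "ty": -3, "tz": -135, "ax": 0, "ay": 0, "az": 0, "claw": 80}, {"tx": 85, "ty": -5, "tz": -155, "ax": 0, "ay": 0, "az": 0, "claw": 80}, {"tx": 125, "ty": -7, "tz": -165, "ax": 0, "ay": 0, "az": 0, "claw": 80}, {"tx": 165, "ty": -9, "tz": -175, "ax": 0, "ay": 0, "az": 0, "claw": 80}, {"tx": 205, "ty": -11, "tz": -175, "ax": 0, "ay": 0, "az": 0, "claw": 80}, {"tx": 245, "ty": -14, "tz": -175, "ax": 0, "ay": 0, "az": 0, "claw": 80}, {"tx": 285, "ty": -16, "tz": -175, "ax": 0, "ay": 0, "az": 0, "claw": 80}, {"tx": 325, "ty": -18, "tz": -175, "ax": 0, "ay": 0, "az": 0, "claw": 80}, {"tx": 365, "ty": -20, "tz": -175, "ax": 0, "ay": 0, "az": 0, "claw": 80}]'

```text
time_s: 7.63
tcp_pos: [0.4542, -0.1483, 0.2002]
ee_rot: [[0.001, -1.0, 0.001], [-1.0, -0.001, 0.0], [-0.0, -0.001, -1.0]]
wrist_force: [1.7, 0.7, 0.4]
gripper_width: 0.919
gripper_force: 0.0
```

Call:
servo_tool --deltas '[{"tx": 40, "ty": -3, "tz": 0, "ax": 0, "ay": 0, "az": 0, "claw": 80}, {"tx": 80, "ty": -6, "tz": 0, "ax": 0, "ay": 0, "az": 0, "claw": 80}, {"tx": 120, "ty": -8, "tz": 0, "ax": 0, "ay": 0, "az": 0, "claw": 80}, {"tx": 150, "ty": -10, "tz": 0, "ax": 0, "ay": 0, "az": 0, "claw": 80}, {"tx": 166, "ty": -11, "tz": 0, "ax": 0, "ay": 0, "az": 0, "claw": 80}, {"tx": 166, "ty": -11, "tz": 0, "ax": 0, "ay": 0, "az": 0, "claw": 80}, {"tx": 166, "ty": -11, "tz": 0, "ax": 0, "ay": 0, "az": 0, "claw": 80}]'

```text
time_s: 8.22
tcp_pos: [0.4653, -0.3129, 0.1992]
ee_rot: [[-0.001, -1.0, -0.0], [-1.0, 0.001, 0.001], [-0.001, 0.0, -1.0]]
wrist_force: [-0.0, 0.3, -0.3]
gripper_width: 0.917
gripper_force: 0.0
```

```bash
python3 - <<'E'
from h import *
s=sense();print(s['time_s'],s['tcp_pos'])
look('open_tube','w3.png',.055,0)
look('slotted_gauge','w3.png',.028,0)
T=cam('wrist')[1]
for r in recognise('open_tube','wrist')[:2]: print(r['confidence'],(T@np.append(r['xyz'],1)).round(4))
im=capture('top')
look_t=[(r['confidence'],cv2.boundingRect(r['mask'].astype(np.uint8))) for r in trace('wide_hoop','top')];print(look_t)
t=cv2.resize(im[90:220,190:320],(400,400),interpolation=cv2.INTER_CUBIC); w=cv2.imread('pics/w3.png')[:300,150:550]
cv2.imwrite('pics/c3.png',np.hstack([w,t[:300]]))
E
```

```text
8.2167 [ 0.46530611 -0.3129138   0.1992421 ]
open_tube 0.88 (299, 164, 31, 37) rect [ 472.2 -323.8] [31.4 38.2] 0.1 circ [ 471.5 -323.8] 19.6
open_tube 0.63 (182, 259, 28, 22) rect [ 606.9 -221.9] [35.3 23.4] 11.2 circ [ 606.9 -222.3] 19.4
slotted_gauge 0.9 (165, 120, 56, 85) rect [ 605.5 -339.1] [39.1 90.1] 10.3 circ [ 606.9 -338.6] 47.8
0.94 [ 0.4708 -0.3187  0.0462  1.    ]
[(0.81, (213, 179, 24, 23)), (0.79, (402, 248, 25, 24))]
```

View pics/c3.png

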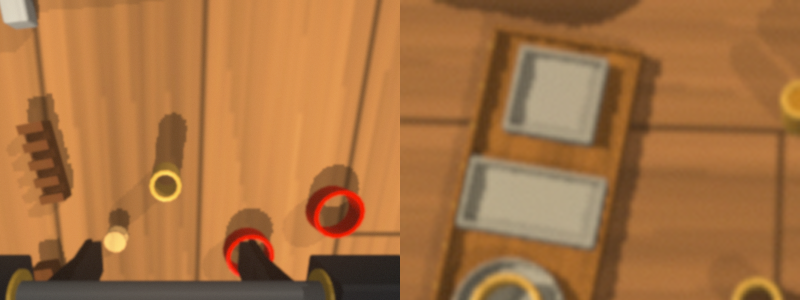

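The tube's ring is at about (314.5,185.5) in the wrist picture with an open bore, and the hoop lies in the round dish. Next I get the tube top's position, and the gauge's from the same picture.

```bash
python3 - <<'E'
from h import *
print(px2w('wrist',314.5,185.5,.055))
p=px2w('wrist',314.5,185.5,.055)
mv(p[0],p[1],.022,-90)
E
```

```text
[ 0.47213077 -0.32027803  0.055     ]
t [  8.8  -6.1 177.9] a [-0.0005 -0.0001  0.0025] rows>= 4.3
```

Call:
servo_tool --deltas '[{"tx": 7, "ty": -6, "tz": 40, "ax": 0, "ay": 0, "az": 0, "claw": 80}, {"tx": 7, "ty": -6, "tz": 75, "ax": 0, "ay": 0, "az": 0, "claw": 80}, {"tx": 7, "ty": -6, "tz": 110, "ax": 0, "ay": 0, "az": 0, "claw": 80}, {"tx": 7, "ty": -6, "tz": 145, "ax": 0, "ay": 0, "az": 0, "claw": 80}, {"tx": 7, "ty": -6, "tz": 168, "ax": 0, "ay": 0, "az": 0, "claw": 80}, {"tx": 7, "ty": -6, "tz": 177, "ax": 0, "ay": 0, "az": 0, "claw": 70}, {"tx": 7, "ty": -6, "tz": 177, "ax": 0, "ay": 0, "az": 0, "claw": 55}, {"tx": 7, "ty": -6, "tz": 177, "ax": 0, "ay": 0, "az": 0, "claw": 25}, {"tx": 7, "ty": -6, "tz": 177, "ax": 0, "ay": 0, "az": 0, "claw": 25}, {"tx": 7, "ty": -6, "tz": 177, "ax": 0, "ay": 0, "az": 0, "claw": 25}, {"tx": 7, "ty": -6, "tz": 177, "ax": 0, "ay": 0, "az": 0, "claw": 25}, {"tx": 7, "ty": -6, "tz": 177, "ax": 0, "ay": 0, "az": 0, "claw": 25}]'

```text
time_s: 9.57
tcp_pos: [0.4724, -0.3196, 0.0238]
ee_rot: [[0.001, -1.0, 0.002], [-1.0, -0.001, -0.001], [0.001, -0.002, -1.0]]
wrist_force: [-0.2, -0.9, -1.1]
gripper_width: 0.477
gripper_force: 0.0
```

Call:
servo_tool --deltas '[{"tx": 0, "ty": 0, "tz": 0, "ax": 0, "ay": 0, "az": 0, "claw": 25}, {"tx": 0, "ty": 0, "tz": 0, "ax": 0, "ay": 0, "az": 0, "claw": 25}, {"tx": 0, "ty": 0, "tz": 0, "ax": 0, "ay": 0, "az": 0, "claw": 25}, {"tx": 0, "ty": 0, "tz": 0, "ax": 0, "ay": 0, "az": 0, "claw": 25}]'

```text
time_s: 9.9
tcp_pos: [0.472, -0.3196, 0.0232]
ee_rot: [[0.001, -1.0, 0.001], [-1.0, -0.001, -0.0], [0.0, -0.001, -1.0]]
wrist_force: [-1.3, 0.9, 6.1]
gripper_width: 0.381
gripper_force: 30.0
```

Call:
servo_tool --deltas '[{"tx": 0, "ty": 0, "tz": -25, "ax": 0, "ay": 0, "az": 0, "claw": 25}, {"tx": 0, "ty": 0, "tz": -60, "ax": 0, "ay": 0, "az": 0, "claw": 25}, {"tx": 0, "ty": 0, "tz": -95, "ax": 0, "ay": 0, "az": 0, "claw": 25}, {"tx": -30, "ty": -9, "tz": -120, "ax": 0, "ay": 0, "az": 0, "claw": 25}, {"tx": -65, "ty": -20, "tz": -125, "ax": 0, "ay": 0, "az": 0, "claw": 25}, {"tx": -105, "ty": -33, "tz": -125, "ax": 0, "ay": 0, "az": 0, "claw": 25}, {"tx": -143, "ty": -45, "tz": -125, "ax": 0, "ay": 0, "az": 0, "claw": 25}, {"tx": -181, "ty": -57, "tz": -125, "ax": 0, "ay": 0, "az": 0, "claw": 25}, {"tx": -219, "ty": -69, "tz": -125, "ax": 0, "ay": 0, "az": 0, "claw": 25}, {"tx": -257, "ty": -81, "tz": -125, "ax": 0, "ay": 0, "az": 0, "claw": 25}, {"tx": -295, "ty": -93, "tz": -125, "ax": 0, "ay": 0, "az": 0, "claw": 25}, {"tx": -333, "ty": -105, "tz": -125, "ax": 0, "ay": 0, "az": 0, "claw": 25}]'

```text
time_s: 10.9
tcp_pos: [0.5764, 0.0157, 0.1471]
ee_rot: [[0.001, -1.0, -0.001], [-1.0, -0.001, 0.0], [-0.0, 0.001, -1.0]]
wrist_force: [0.8, -0.4, -0.8]
gripper_width: 0.383
gripper_force: 30.0
```

Call:
servo_tool --deltas '[{"tx": -38, "ty": -12, "tz": 0, "ax": 0, "ay": 0, "az": 0, "claw": 25}, {"tx": -76, "ty": -24, "tz": 0, "ax": 0, "ay": 0, "az": 0, "claw": 25}, {"tx": -114, "ty": -36, "tz": 0, "ax": 0, "ay": 0, "az": 0, "claw": 25}, {"tx": -145, "ty": -46, "tz": 0, "ax": 0, "ay": 0, "az": 0, "claw": 25}, {"tx": -167, "ty": -53, "tz": 0, "ax": 0, "ay": 0, "az": 0, "claw": 25}, {"tx": -177, "ty": -55, "tz": 0, "ax": 0, "ay": 0, "az": 0, "claw": 25}, {"tx": -177, "ty": -55, "tz": 0, "ax": 0, "ay": 0, "az": 0, "claw": 25}, {"tx": -177, "ty": -55, "tz": 0, "ax": 0, "ay": 0, "az": 0, "claw": 25}]'

```text
time_s: 11.57
tcp_pos: [0.6306, 0.1904, 0.1467]
ee_rot: [[0.001, -1.0, -0.002], [-1.0, -0.001, -0.001], [0.001, 0.002, -1.0]]
wrist_force: [0.1, -0.0, 0.2]
gripper_width: 0.383
gripper_force: 30.0
```

```bash
python3 - <<'E'
from h import *
s=sense();print(s['time_s'],s['tcp_pos'],s['gripper_width'],s['gripper_force'])
look('square_dish','w4.png',.019,0)
look('open_tube','w4.png',s['tcp_pos'][2]+.032,0)
mv(.632,.1905,.0335,-90)
E
```

```text
11.5667 [0.63060642 0.19037336 0.14671556] 0.383248226654764 29.999803472746862
square_dish 0.64 (277, 153, 88, 87) rect [632.  188.8] [80.9 78.5] 81.3 circ [631.7 189.4] 54.1
open_tube 0.69 (287, 216, 67, 64) rect [631.5 170.5] [32.9 32.6] 89.9 circ [631.7 174.3] 20.4
open_tube 0.57 (260, 122, 326, 158) rect [587.2 151.5] [ 60.5 140.5] 81.8 circ [587.4 151.3] 75.5
t [ -1.3  -1.  114.3] a [ 0.0002 -0.0001 -0.0007] rows>= 2.7
```

View pics/w4.png

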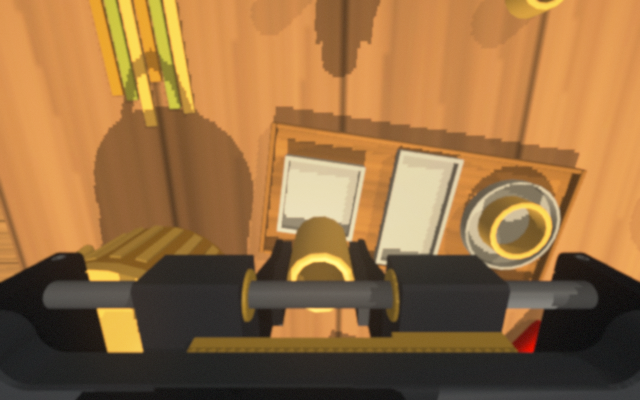

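The tube is held upright, the square dish is at (322,196), and the hoop lies flat in the round dish at (515,225). I'm checking the gripper body's clearance to the basket before descending.

```bash
python3 - <<'E'
from h import *
for u,v in [(182,75),(205,90),(225,83),(233,70),(165,45)]: print((u,v),px2w('top',u,v,0).round(3),px2w('top',u,v,.1).round(3))
mv(.632,.189,.0335,-110)
E
```

```text
(182, 75) [0.767 0.367 0.   ] [0.72  0.334 0.1  ]
(205, 90) [0.724 0.299 0.   ] [0.681 0.271 0.1  ]
(225, 83) [0.746 0.244 0.   ] [0.702 0.222 0.1  ]
(233, 70) [0.786 0.224 0.   ] [0.738 0.203 0.1  ]
(165, 45) [0.857 0.423 0.   ] [0.803 0.385 0.1  ]
t [  0.2  -1.  114.3] a [ 2.000e-04 -2.000e-04  3.484e-01] rows>= 2.8
```

Call:
servo_tool --deltas '[{"tx": 0, "ty": -1, "tz": 0, "ax": 0, "ay": 0, "az": 0.12, "claw": 25}, {"tx": 0, "ty": -1, "tz": 15, "ax": 0, "ay": 0, "az": 0.24, "claw": 25}, {"tx": 0, "ty": -1, "tz": 45, "ax": 0, "ay": 0, "az": 0.35, "claw": 25}, {"tx": 0, "ty": -1, "tz": 75, "ax": 0, "ay": 0, "az": 0.35, "claw": 25}, {"tx": 0, "ty": -1, "tz": 97, "ax": 0, "ay": 0, "az": 0.35, "claw": 25}, {"tx": 0, "ty": -1, "tz": 109, "ax": 0, "ay": 0, "az": 0.35, "claw": 25}, {"tx": 0, "ty": -1, "tz": 114, "ax": 0, "ay": 0, "az": 0.35, "claw": 25}, {"tx": 0, "ty": -1, "tz": 114, "ax": 0, "ay": 0, "az": 0.35, "claw": 25}, {"tx": 0, "ty": -1, "tz": 114, "ax": 0, "ay": 0, "az": 0.35, "claw": 25}]'

```text
time_s: 12.52
tcp_pos: [0.6333, 0.1907, 0.0348]
ee_rot: [[-0.342, -0.94, 0.002], [-0.94, 0.342, 0.001], [-0.002, -0.002, -1.0]]
wrist_force: [0.3, -0.5, -0.0]
gripper_width: 0.382
gripper_force: 30.0
```

Call:
servo_tool --deltas '[{"tx": 0, "ty": 0, "tz": 1, "ax": 0, "ay": 0, "az": 0, "claw": 25}, {"tx": 0, "ty": 0, "tz": 2, "ax": 0, "ay": 0, "az": 0, "claw": 25}, {"tx": 0, "ty": 0, "tz": 2, "ax": 0, "ay": 0, "az": 0, "claw": 25}, {"tx": 0, "ty": 0, "tz": 2, "ax": 0, "ay": 0, "az": 0, "claw": 40}, {"tx": 0, "ty": 0, "tz": 2, "ax": 0, "ay": 0, "az": 0, "claw": 60}, {"tx": 0, "ty": 0, "tz": 2, "ax": 0, "ay": 0, "az": 0, "claw": 60}, {"tx": 0, "ty": 0, "tz": 2, "ax": 0, "ay": 0, "az": 0, "claw": 60}, {"tx": 0, "ty": 0, "tz": 2, "ax": 0, "ay": 0, "az": 0, "claw": 60}, {"tx": 0, "ty": 0, "tz": -25, "ax": 0, "ay": 0, "az": 0, "claw": 60}, {"tx": 0, "ty": 0, "tz": -60, "ax": 0, "ay": 0, "az": 0, "claw": 60}, {"tx": 0, "ty": 0, "tz": -100, "ax": 0, "ay": 0, "az": 0, "claw": 60}, {"tx": 0, "ty": 0, "tz": -140, "ax": 0, "ay": 0, "az": 0, "claw": 60}]'

```text
time_s: 13.52
tcp_pos: [0.6317, 0.1905, 0.1745]
ee_rot: [[-0.342, -0.94, -0.002], [-0.94, 0.342, -0.001], [0.001, 0.001, -1.0]]
wrist_force: [0.8, 1.4, -0.5]
gripper_width: 0.691
gripper_force: 0.0
```

```bash
python3 - <<'E'
from h import *
im=capture('top'); cv2.imwrite('pics/t5.png',im)
mv(.606,-.338,.2,-80)
E
```

```text
t [ 508.6 -151.5  -17.3] a [-0.0156  0.0057 -0.5215] rows>= 12.7
```

Call:
servo_tool --deltas '[{"tx": 38, "ty": -11, "tz": -20, "ax": 0, "ay": 0, "az": -0.05, "claw": 60}, {"tx": 76, "ty": -23, "tz": -20, "ax": 0, "ay": 0, "az": -0.1, "claw": 60}, {"tx": 114, "ty": -34, "tz": -20, "ax": 0, "ay": 0, "az": -0.15, "claw": 60}, {"tx": 152, "ty": -45, "tz": -20, "ax": 0, "ay": 0, "az": -0.2, "claw": 60}, {"tx": 190, "ty": -57, "tz": -20, "ax": 0, "ay": 0, "az": -0.25, "claw": 60}, {"tx": 228, "ty": -68, "tz": -20, "ax": 0, "ay": 0, "az": -0.3, "claw": 60}, {"tx": 266, "ty": -79, "tz": -20, "ax": 0, "ay": 0, "az": -0.35, "claw": 60}, {"tx": 304, "ty": -91, "tz": -20, "ax": 0, "ay": 0, "az": -0.4, "claw": 60}, {"tx": 342, "ty": -102, "tz": -20, "ax": 0, "ay": 0, "az": -0.45, "claw": 60}, {"tx": 380, "ty": -113, "tz": -20, "ax": 0, "ay": 0, "az": -0.5, "claw": 60}, {"tx": 418, "ty": -125, "tz": -20, "ax": 0, "ay": 0, "az": -0.52, "claw": 60}, {"tx": 450, "ty": -134, "tz": -20, "ax": 0, "ay": 0, "az": -0.52, "claw": 60}]'

```text
time_s: 14.57
tcp_pos: [0.6038, -0.2805, 0.1933]
ee_rot: [[0.17, -0.985, -0.0], [-0.985, -0.17, -0.0], [0.0, 0.0, -1.0]]
wrist_force: [0.9, 0.1, 0.3]
gripper_width: 0.691
gripper_force: 0.0
```

```bash
python3 - <<'E'
from h import *
mv(.606,-.338,.2,-80)
E
```

```text
t [57.   7.6 -6.7] a [ 0.     -0.0002 -0.0038] rows>= 1.4
```

Call:
servo_tool --deltas '[{"tx": 30, "ty": 4, "tz": -4, "ax": 0, "ay": 0, "az": 0, "claw": 60}, {"tx": 55, "ty": 7, "tz": -6, "ax": 0, "ay": 0, "az": 0, "claw": 60}, {"tx": 55, "ty": 7, "tz": -6, "ax": 0, "ay": 0, "az": 0, "claw": 60}, {"tx": 55, "ty": 7, "tz": -6, "ax": 0, "ay": 0, "az": 0, "claw": 60}]'

```text
time_s: 14.9
tcp_pos: [0.6063, -0.3347, 0.1987]
ee_rot: [[0.168, -0.986, -0.001], [-0.986, -0.168, 0.0], [-0.001, 0.001, -1.0]]
wrist_force: [0.2, 0.4, -0.0]
gripper_width: 0.687
gripper_force: 0.0
```

```bash
python3 - <<'E'
from h import *
s=sense();print(s['time_s'],s['tcp_pos'])
look('slotted_gauge','w6.png',.028,0)
w=cv2.imread('pics/w6.png'); t=cv2.imread('pics/t5.png')[90:220,190:320]
cv2.imwrite('pics/c6.png',np.hstack([w[100:300,200:440],cv2.resize(t,(200,200))]) )
cv2.imwrite('pics/c6.png',cv2.resize(np.hstack([w[100:300,200:440],cv2.resize(t,(200,200))]),(792,360),interpolation=cv2.INTER_CUBIC))
E
```

```text
14.9 [ 0.60625426 -0.33467646  0.19868443]
slotted_gauge 0.65 (305, 141, 27, 82) rect [ 609.7 -337.6] [29.2 93.5] 10.3 circ [ 610.4 -337. ] 47.8
```

View pics/c6.png

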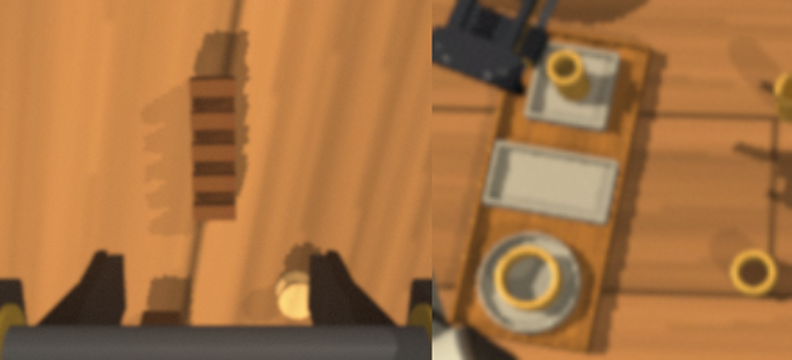

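The gauge is seen squarely at about (319,182), slots up, centre (609.4,-336) mm. The tube stands in the square dish and the hoop is in the round one. Grasping the gauge.

Call:
servo_tool --deltas '[{"tx": 2, "ty": -3, "tz": 40, "ax": 0, "ay": 0, "az": -0.01, "claw": 60}, {"tx": 2, "ty": -3, "tz": 80, "ax": 0, "ay": 0, "az": -0.01, "claw": 60}, {"tx": 2, "ty": -3, "tz": 120, "ax": 0, "ay": 0, "az": -0.01, "claw": 60}, {"tx": 2, "ty": -3, "tz": 152, "ax": 0, "ay": 0, "az": -0.01, "claw": 60}, {"tx": 2, "ty": -3, "tz": 176, "ax": 0, "ay": 0, "az": -0.01, "claw": 60}, {"tx": 2, "ty": -3, "tz": 187, "ax": 0, "ay": 0, "az": -0.01, "claw": 60}, {"tx": 2, "ty": -3, "tz": 187, "ax": 0, "ay": 0, "az": -0.01, "claw": 60}, {"tx": 2, "ty": -3, "tz": 187, "ax": 0, "ay": 0, "az": -0.01, "claw": 20}, {"tx": 2, "ty": -3, "tz": 187, "ax": 0, "ay": 0, "az": -0.01, "claw": 20}, {"tx": 2, "ty": -3, "tz": 187, "ax": 0, "ay": 0, "az": -0.01, "claw": 20}, {"tx": 2, "ty": -3, "tz": 187, "ax": 0, "ay": 0, "az": -0.01, "claw": 20}, {"tx": 2, "ty": -3, "tz": 187, "ax": 0, "ay": 0, "az": -0.01, "claw": 20}]'

```text
time_s: 16.0
tcp_pos: [0.6108, -0.335, 0.0141]
ee_rot: [[0.18, -0.984, 0.002], [-0.984, -0.18, -0.001], [0.001, -0.002, -1.0]]
wrist_force: [0.6, -0.4, 0.1]
gripper_width: 0.397
gripper_force: 0.0
```

Call:
servo_tool --deltas '[{"tx": 0, "ty": 0, "tz": 0, "ax": 0, "ay": 0, "az": 0, "claw": 20}, {"tx": 0, "ty": 0, "tz": 0, "ax": 0, "ay": 0, "az": 0, "claw": 20}, {"tx": 0, "ty": 0, "tz": 0, "ax": 0, "ay": 0, "az": 0, "claw": 20}, {"tx": 0, "ty": 0, "tz": 0, "ax": 0, "ay": 0, "az": 0, "claw": 20}]'

```text
time_s: 16.33
tcp_pos: [0.6102, -0.335, 0.0135]
ee_rot: [[0.18, -0.984, 0.001], [-0.984, -0.18, -0.0], [0.001, -0.0, -1.0]]
wrist_force: [-1.1, 0.4, 5.7]
gripper_width: 0.321
gripper_force: 30.0
```

```bash
python3 - <<'E'
from h import *
s=sense();print(s['gripper_width']*87)
mv(.533,.205,.15,-98.5)
E
```

```text
27.898905425831735
t [-545.   -21.4 -136.8] a [-0.0005 -0.0005  0.3295] rows>= 13.5
```

Call:
servo_tool --deltas '[{"tx": 0, "ty": 0, "tz": -20, "ax": 0, "ay": 0, "az": 0, "claw": 20}, {"tx": 0, "ty": 0, "tz": -50, "ax": 0, "ay": 0, "az": 0, "claw": 20}, {"tx": 0, "ty": 0, "tz": -85, "ax": 0, "ay": 0, "az": 0, "claw": 20}, {"tx": -25, "ty": -1, "tz": -112, "ax": 0, "ay": 0, "az": 0.03, "claw": 20}, {"tx": -57, "ty": -2, "tz": -130, "ax": 0, "ay": 0, "az": 0.06, "claw": 20}, {"tx": -95, "ty": -4, "tz": -137, "ax": 0, "ay": 0, "az": 0.09, "claw": 20}, {"tx": -133, "ty": -5, "tz": -137, "ax": 0, "ay": 0, "az": 0.12, "claw": 20}, {"tx": -171, "ty": -7, "tz": -137, "ax": 0, "ay": 0, "az": 0.15, "claw": 20}, {"tx": -209, "ty": -8, "tz": -137, "ax": 0, "ay": 0, "az": 0.18, "claw": 20}, {"tx": -247, "ty": -10, "tz": -137, "ax": 0, "ay": 0, "az": 0.21, "claw": 20}, {"tx": -285, "ty": -11, "tz": -137, "ax": 0, "ay": 0, "az": 0.24, "claw": 20}, {"tx": -323, "ty": -13, "tz": -137, "ax": 0, "ay": 0, "az": 0.27, "claw": 20}]'

```text
time_s: 17.33
tcp_pos: [0.5639, -0.013, 0.1491]
ee_rot: [[-0.091, -0.996, -0.0], [-0.996, 0.091, 0.0], [-0.0, 0.0, -1.0]]
wrist_force: [0.3, -0.3, -0.0]
gripper_width: 0.316
gripper_force: 30.0
```

```bash
python3 - <<'E'
from h import *
mv(.533,.205,.15,-98.5)
E
```

```text
t [-214.3   50.5   -0.9] a [0.0005 0.0002 0.0575] rows>= 5.3
```

Call:
servo_tool --deltas '[{"tx": -36, "ty": 8, "tz": 0, "ax": 0, "ay": 0, "az": 0.02, "claw": 20}, {"tx": -74, "ty": 17, "tz": 0, "ax": 0, "ay": 0, "az": 0.04, "claw": 20}, {"tx": -112, "ty": 26, "tz": 0, "ax": 0, "ay": 0, "az": 0.057, "claw": 20}, {"tx": -150, "ty": 35, "tz": 0, "ax": 0, "ay": 0, "az": 0.057, "claw": 20}, {"tx": -185, "ty": 43, "tz": 0, "ax": 0, "ay": 0, "az": 0.057, "claw": 20}, {"tx": -205, "ty": 48, "tz": 0, "ax": 0, "ay": 0, "az": 0.057, "claw": 20}, {"tx": -214, "ty": 50, "tz": 0, "ax": 0, "ay": 0, "az": 0.057, "claw": 20}, {"tx": -214, "ty": 50, "tz": 0, "ax": 0, "ay": 0, "az": 0.057, "claw": 20}, {"tx": -214, "ty": 50, "tz": 0, "ax": 0, "ay": 0, "az": 0.057, "claw": 20}]'

```text
time_s: 18.08
tcp_pos: [0.5337, 0.2025, 0.149]
ee_rot: [[-0.145, -0.989, -0.001], [-0.989, 0.145, -0.001], [0.001, 0.001, -1.0]]
wrist_force: [0.2, 0.2, -0.6]
gripper_width: 0.315
gripper_force: 30.0
```

```bash
python3 - <<'E'
from h import *
s=sense();print(s['time_s'],s['tcp_pos'],s['gripper_width']*87)
look('trough','w7.png',.019,0)
look('tray','w7.png',.016,0)
look('slotted_gauge','w7.png',s['tcp_pos'][2]+.0145,0)
mv(.533,.205,.024,-98.5)
E
```

```text
18.0833 [0.53365159 0.20253036 0.14902803] 27.363928021599076
trough 0.72 (289, 139, 65, 102) rect [532.  196.3] [103.9  62.4] 81.5 circ [531.9 196.3] 59.5
tray 0.59 (159, 130, 326, 132) rect [533.2 205.1] [138.1 313.3] 81.5 circ [532.6 200.8] 167.5
slotted_gauge 0.65 (292, 172, 56, 108) rect [531.6 179.5] [60.3 28.2] 81.5 circ [530.8 179.7] 32.3
t [ -3.1   1.6 125.6] a [ 0.     -0.      0.0006] rows>= 3.0
```

View pics/w7.png

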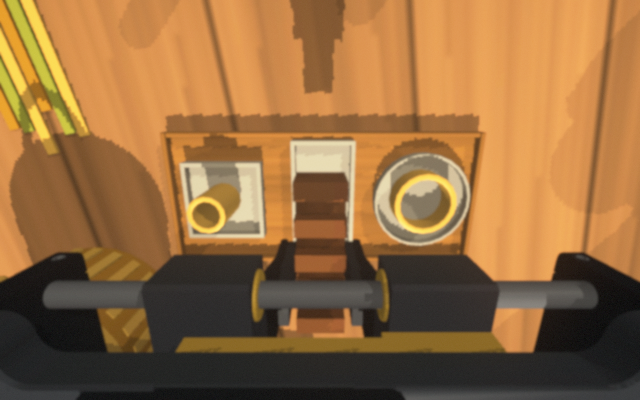

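The gauge is aligned over the trough (322,200), and the tube and hoop are seated. Lowering.

Call:
servo_tool --deltas '[{"tx": -2, "ty": 1, "tz": 30, "ax": 0, "ay": 0, "az": 0, "claw": 20}, {"tx": -2, "ty": 1, "tz": 60, "ax": 0, "ay": 0, "az": 0, "claw": 20}, {"tx": -2, "ty": 1, "tz": 88, "ax": 0, "ay": 0, "az": 0, "claw": 20}, {"tx": -2, "ty": 1, "tz": 108, "ax": 0, "ay": 0, "az": 0, "claw": 20}, {"tx": -2, "ty": 1, "tz": 119, "ax": 0, "ay": 0, "az": 0, "claw": 20}, {"tx": -2, "ty": 1, "tz": 124, "ax": 0, "ay": 0, "az": 0, "claw": 20}, {"tx": -2, "ty": 1, "tz": 126, "ax": 0, "ay": 0, "az": 0, "claw": 20}, {"tx": -2, "ty": 1, "tz": 126, "ax": 0, "ay": 0, "az": 0, "claw": 20}, {"tx": -2, "ty": 1, "tz": 126, "ax": 0, "ay": 0, "az": 0, "claw": 20}]'

```text
time_s: 19.13
tcp_pos: [0.5342, 0.2055, 0.0248]
ee_rot: [[-0.145, -0.989, 0.002], [-0.989, 0.145, 0.001], [-0.002, -0.002, -1.0]]
wrist_force: [0.0, 0.4, -0.1]
gripper_width: 0.315
gripper_force: 30.0
```

Call:
servo_tool --deltas '[{"tx": 0, "ty": 0, "tz": 1, "ax": 0, "ay": 0, "az": 0, "claw": 20}, {"tx": 0, "ty": 0, "tz": 1, "ax": 0, "ay": 0, "az": 0, "claw": 20}, {"tx": 0, "ty": 0, "tz": 1, "ax": 0, "ay": 0, "az": 0, "claw": 35}, {"tx": 0, "ty": 0, "tz": 1, "ax": 0, "ay": 0, "az": 0, "claw": 48}, {"tx": 0, "ty": 0, "tz": 1, "ax": 0, "ay": 0, "az": 0, "claw": 48}, {"tx": 0, "ty": 0, "tz": 1, "ax": 0, "ay": 0, "az": 0, "claw": 48}, {"tx": 0, "ty": 0, "tz": 1, "ax": 0, "ay": 0, "az": 0, "claw": 48}, {"tx": 0, "ty": 0, "tz": -20, "ax": 0, "ay": 0, "az": 0, "claw": 48}, {"tx": 0, "ty": 0, "tz": -55, "ax": 0, "ay": 0, "az": 0, "claw": 48}, {"tx": 0, "ty": 0, "tz": -95, "ax": 0, "ay": 0, "az": 0, "claw": 48}, {"tx": 0, "ty": 0, "tz": -135, "ax": 0, "ay": 0, "az": 0, "claw": 48}, {"tx": 0, "ty": 0, "tz": -170, "ax": 0, "ay": 0, "az": 0, "claw": 48}]'

```text
time_s: 20.13
tcp_pos: [0.5334, 0.205, 0.1963]
ee_rot: [[-0.145, -0.989, 0.002], [-0.989, 0.145, 0.001], [-0.001, -0.002, -1.0]]
wrist_force: [0.8, 1.6, 0.8]
gripper_width: 0.551
gripper_force: 0.0
```

Call:
servo_tool --deltas '[{"tx": 35, "ty": 0, "tz": 0, "ax": 0, "ay": 0, "az": 0, "claw": 48}, {"tx": 70, "ty": 0, "tz": 0, "ax": 0, "ay": 0, "az": 0, "claw": 48}, {"tx": 70, "ty": 0, "tz": 0, "ax": 0, "ay": 0, "az": 0, "claw": 48}, {"tx": 70, "ty": 0, "tz": 0, "ax": 0, "ay": 0, "az": 0, "claw": 48}, {"tx": 70, "ty": 0, "tz": 0, "ax": 0, "ay": 0, "az": 0, "claw": 48}]'

```text
time_s: 20.55
tcp_pos: [0.5232, 0.1357, 0.1936]
ee_rot: [[-0.146, -0.989, 0.0], [-0.989, 0.146, 0.0], [-0.0, -0.0, -1.0]]
wrist_force: [0.2, -0.2, 1.0]
gripper_width: 0.557
gripper_force: 0.0
```

```bash
python3 - <<'E'
from h import *
s=sense();print(s['time_s'],s['tcp_pos'])
a=capture('scene')[170:370,300:500]; b=capture('top')[80:240,190:460]
cv2.imwrite('pics/f.png',np.hstack([cv2.resize(a,(340,340),interpolation=cv2.INTER_CUBIC),cv2.resize(b,(450,340),interpolation=cv2.INTER_CUBIC)]))
E
```

```text
20.55 [0.52322204 0.135721   0.19363614]
```

View pics/f.png

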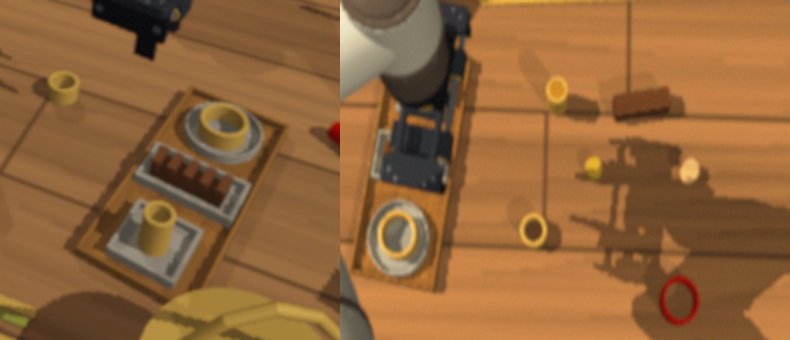

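The scene crop shows the hoop flat in the round dish (223,127), the gauge slots up in the trough (190,175) and the tube standing in the square dish (157,230). The look-alikes are undisturbed and the robot is clear.

```bash
python3 -c "
from station import *
print(finish_job())"
```

```text
the job is handed in; nothing more can be done
None
```

The kit is made up and handed in: the wide hoop lies flat in the round dish, the open tube stands in the square dish, and the slotted gauge lies slots up in the long dish, placed in that order in about 21 s with the look-alikes left where they stood.

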